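# Release the grit tray of a glass grinder through its latch slot

## Robot

A 6-joint arm with a two-finger parallel gripper is mounted at the origin on the work surface. World frame = base frame: x ahead of the robot, y to its left, z up, the work surface at z = 0. Lengths are in m, angles in rad, forces in N, time in s.
With the tool pointing down it reaches from about 0.3 to 0.775 m from the base axis. Payload 14.6 kg.
Tool frame: the origin (TCP) lies on the centre line of the jaws, within the pads' length; the fingertips stand 19 mm ahead of it and the grasp point (between the pads) is the TCP; z points along the fingers, y is the direction in which the jaws open and shut (so a half turn about z gives the same grasp; the last joint's range is limited). The gripper opens to 94 mm and grips with 3 to 60 N. Pads are 16 mm wide; open, the fingers measure 119 mm over their backs; the gripper's body (75 mm by 177 mm) begins 78 mm behind the grasp point.
Start: joints at [-1.188, 0.3, 1.521, -0, 1.321, -0.067], TCP at [0.239, -0.495, 0.224] pointing down, gripper open.
Joint ranges: [-3.03, 3.03], [-0.79, 2.21], [0.23, 2.52], [-1.04, 4.18], [0, 3.07], [-2.55, 2.55]. Speed limits (rad/s): [2.22, 2.22, 2.57, 3.14, 3.14, 3.14].

## Interface

Orientations are given as [roll, pitch, yaw] about the fixed x, y, z axes, in that order (R = Rz(yaw) Ry(pitch) Rx(roll)).
In Python, from station import ctrl gives the robot as it stands. The module is installed in compiled form; this text tells all that it offers.
- The arm moves only by the shell command python3 -m creep 'ROWS' [FORCE]. ROWS is a JSON object of lists of equal length, an entry for each row: "translation": the shift along the world's x, y, z in mm, a list of three; "yaw": the turn about the world's z in rad; "gripper": the closure in counts, from 0 (fully open) to 255 (shut). A call has 1 to 5 rows; each row is the pose to reach, as a shift and turn from the pose measured when the call began; what a row does not reach only later rows make up. A row lasts 1/12 s, in which the tool goes at most 41.7 mm and 7.16 degrees, less where a joint would pass 70% of its speed; a pose out of reach is approached as far as the arm can. A call with a gripper value outside its range is refused whole. The fingers move at their own pace and stop on an object; FORCE is the grip in N (left out, the last holds). Time passes only in rows, so rows that repeat a pose let the fingers close. It gives the time, the measured TCP pose, the force and the opening at its end, in the units of the state.
- ctrl.get_obs(): the state, without advancing time (a new reading comes with each control period).
- ctrl.camera(name): name is "scene" or "side" or "wrist"; returns a dict with "pixels" (400x640x3 uint8, red, green, blue), "depth" (400x640 float32, m along the optical axis (not along the pixel's ray), 0 where there is no reading), "fx", "fy", "cx", "cy" (pixels), "R" (3x3) and "t" (3): a world point X has camera coordinates R X + t; the wrist camera has in their place "tool_from_camera" (4x4, takes a point from camera to tool coordinates, whose origin is the TCP and whose axes are the flange's). Camera axes: x right, y down, z forward; pixel columns grow to the right and rows downward; lengths in m; the calibration is good to about 2 mm. The wrist camera is an equidistant fisheye: a pixel r from the principal point sees the ray r / f radians off the axis. A picture is of the moment at which its call begins: read the wrist's pose just before it.
- ctrl.hand_in(): hands the job in, once; it reports no verdict.
The state is a dict: "time_s": time; "qpos": joint angles; "joint_vel": joint speeds; "tau": joint torques, N m; "ee_pos": TCP position; "eef_rot": TCP orientation; "force": force on the tool from outside, world axes, zero at the start; "moment": the same for the moment, N m; "grip_width": finger opening in m.
Only numpy, scipy, OpenCV 4.12 (cv2) and the standard library are available. Lean on these libraries where they do the work, as an engineer would, in place of code of your own. Each camera call takes 0.05 s, during which the arm holds its last target. There are 200 camera calls.

## Task

The grit tray of the glass grinder is held by a spring latch hidden under the narrow slot in the machine's top. Take the long square-handled rod out of the wooden tool block, feel through the slot for the latch tab and press it gently down (it is brittle plastic: never more than 20 N) until the tray springs out, then hang the rod back upright in its hole in the block. Touch the machine only with the rod and leave everything else where it is.

Things in the scene. Friction and masses are not known exactly. Their poses are not given: they have to be found in the camera images.
- grinder: bench glass grinder fixed to the bench: a grey box 200 (x) x 240 (y) x 100 mm high with an aluminium top; origin at the centre of its underside, its front (tray side) faces its own -x. A small brass grinding bit 34 mm high stands on the far half of its top.
- slot (a point): mouth centre of the slot in the grinder's top (100 mm up, 40 mm frontward of centre), axes as the grinder's; 67 mm along y, 12 mm along x, plate 8 mm thick. Out of sight below is a rigid level deck, 12 to 26 mm below the mouth, with one gap 16 mm long in y, its centre within 21 mm of the slot's middle. The latch tab fills the gap, its flat top 2 mm below the deck. All this differs each time.
- tray (a joint): how far the black grit tray stands out of the grinder's front (m): under 0.001 latched, 0.03 released; its spring drives it out once the tab is pressed, and it stays out. The tab moves only straight down: it resists with 3 N at once, 5 to 7 N later, frees the tray after 6 to 7 mm, meets a hard stop at 10 mm and breaks above 20 N.
- rod: release rod, about 100 g: steel shank 8 mm dia, 85 mm long, below a square dark-wood handle 24 x 24 x 70 mm. Origin at the centre of the shank's end face (tip), z towards the handle, which spans 85 to 155 mm. The taller, square-handled of the block's two tools; it hangs upright in either hole, handle resting on the block's top, sides parallel to the block's.
- rod_tip (a point): the tip of the rod's shank (centre of the end face)
- block: pale wooden tool block fixed to the bench, 70 (x) x 150 (y) x 100 mm high, origin at the centre of its underside; two through holes 17 mm square, 90 mm apart along y
- hole_a (a point): centre of the mouth of the hole at the block's +y end, on its top (100 mm up)
- hole_b (a point): centre of the mouth of the hole at the block's -y end, on its top
- fid: a short round-handled wooden burnisher (handle 32 dia x 45 mm) hanging in the block's other hole (not part of the job)
- shard_a: loose green glass piece, 5 mm thick, on the paper pattern (not part of the job)
- shard_b: loose amber glass piece, 5 mm thick, on the paper pattern (not part of the job)
- shard_c: loose green glass piece 45 x 60 x 5 mm lying on the far half of the grinder's top (not part of the job)
- jar: screw-top jar, 56 dia x 70 mm (not part of the job)
- hammer: small hammer lying on the bench (not part of the job)
- spool: metal spool standing on end, 56 dia x 45 mm (not part of the job)
- tweezers: steel tweezers 130 mm long lying on the bench (not part of the job)
Not all that is in view belongs to the job. Of the things like the block, leave any that is turquoise; of the rest the smaller one is meant. What is shaped like the rod but orange is not meant.

How it is judged:
By the outcome, as a careful person would: the job done as asked, in the order asked, and still so for the second after the job is handed in, with the robot touching nothing.
It also fails if it takes over 72 s, if anything falls off the work surface, if the arm or the gripper's body presses on something with over 40 N, if the wrist force passes 120 N, or if a joint passes its speed limit or range.

## Working session

There is one attempt and no reset: what is moved stays moved. The work goes in short steps, Python scripts to look and compute and a shell command to move; the robot and the scene stay as the last step left them, time stands still between calls to the robot, and variables do not carry over. Pictures are saved under pics/ and viewed, about 8 in all and at most 12, crops included, and the job is handed in when it is done.

```bash
mkdir -p pics
cat > h.py <<'E'
import numpy as np, cv2
from station import ctrl
def grab(n):
    c=ctrl.camera(n); np.savez(''+n+'.npz',**c); return c
def load(n): return dict(np.load(''+n+'.npz'))
def save(c,f,box=None,s=1):
    im=c['pixels'][:,:,::-1]
    if box: u0,v0,u1,v1=box; im=im[v0:v1,u0:u1]
    cv2.imwrite('pics/'+f,cv2.resize(im,None,fx=s,fy=s,interpolation=cv2.INTER_CUBIC))
def world(c):
    v,u=np.mgrid[0:400,0:640]; d=c['depth']
    P=np.stack([(u-c['cx'])/c['fx']*d,(v-c['cy'])/c['fy']*d,d],-1)
    W=(P-c['t'])@c['R']; W[d==0]=np.nan; return W
E
python3 - <<'E'
from h import *
o=ctrl.get_obs(); print(o)
a=grab('scene'); b=grab('side'); save(a,'s1.png',s=1.25); save(b,'d1.png',s=1.25)
for c in(a,b): print(c['fx'],c['R'],c['t'])
E
```

```text
{'time_s': 0.0, 'qpos': array([-1.18761219e+00,  3.00498375e-01,  1.52155117e+00,  1.18946567e-05,
        1.32071499e+00, -6.66154264e-02]), 'joint_vel': array([ 2.08275674e-04, -2.29504819e-04,  8.21664012e-04, -3.01463473e-04,
        2.30021233e-04, -7.25049265e-05]), 'tau': array([ 3.03469724e-04, -5.31807554e+01, -3.52737808e+01,  7.08454801e-02,
        2.44062074e-02, -9.88723309e-05]), 'ee_pos': array([ 0.23903692, -0.49508127,  0.22388401]), 'eef_rot': array([-3.14042414e+00, -8.95034069e-05,  4.49796561e-01]), 'force': array([ 0.14573779,  0.00958721, -0.06212157]), 'moment': array([-0.04214341,  0.00210481,  0.0279008 ]), 'grip_width': 0.09435926151456923}
446.21937051020853 [[ 0.80343171  0.59529542 -0.0109928 ]
 [ 0.48092911 -0.65974215 -0.57744912]
 [-0.35100523  0.45865418 -0.81635267]] [-0.4445197  -0.19415523  1.46890627]
381.6306307430048 [[ 0.97967154 -0.19931437 -0.02274754]
 [-0.13280478 -0.5593826  -0.81820168]
 [ 0.15035478  0.80458989 -0.57448112]] [-0.54276954  0.15749425  1.05176125]
```

View pics/s1.png

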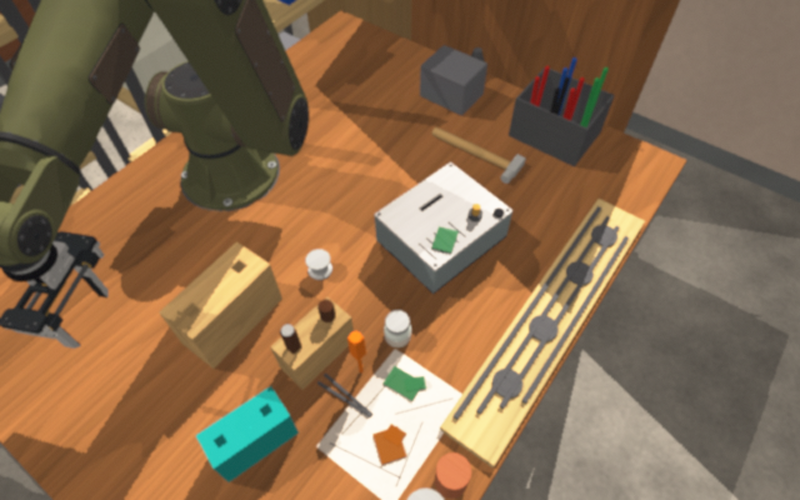

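View pics/d1.png

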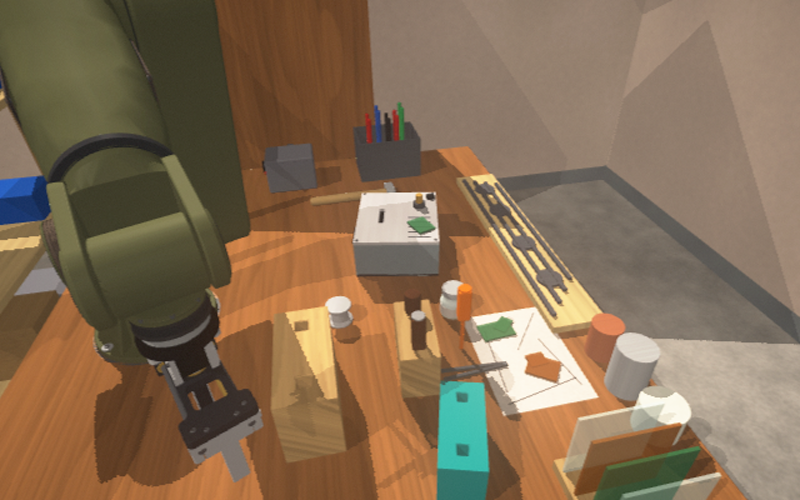

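Two views: the small pale block with two tools is at scene (310,345)/1.25. Decoys are the big pale block (220,300), the turquoise block (245,435) and the orange rod-like thing (357,350). The tools are at (290,338), apparently the square-handled one, and at (326,310), apparently the round fid. The grinder is at (445,220) with its slot at (431,202).

Run:
```python
from h import *
a=load('scene');b=load('side')
A=world(a);B=world(b)
def rep(W,box,lo,hi,name,c):
    u0,v0,u1,v1=[int(x/1.25) for x in box]
    P=W[v0:v1,u0:u1].reshape(-1,3); P=P[(P[:,2]>lo)&(P[:,2]<hi)]
    if len(P)<8: print(name,len(P));return
    r=cv2.minAreaRect((P[:,:2]*1000).astype(np.float32)); print(name,len(P),'mean',P.mean(0).round(4),'rect',np.round(r[0],1),np.round(r[1],1),round(r[2],1))
for W,c,bx,n in((A,a,(265,285,358,390),'scene'),(B,b,(395,290,443,400),'side')):
    rep(W,bx,.09,.108,n+' blocktop',c)
    rep(W,bx,.163,.18,n+' rodtop',c)
    rep(W,bx,.14,.15,n+' fidtop',c)
rep(A,(365,155,520,290),.093,.106,'grtop S',a); rep(B,(350,190,442,250),.093,.106,'grtop D',b)
# slot: dark pixels
for W,c,bx,n in((A,a,(415,190,447,215),'S'),(B,b,(374,205,390,227),'D')):
    u0,v0,u1,v1=[int(x/1.25) for x in bx]
    g=c['pixels'][v0:v1,u0:u1].mean(-1); m=g<100; v,u=np.nonzero(m); 
    # ray to z=.1
    d=np.stack([(u+u0-c['cx'])/c['fx'],(v+v0-c['cy'])/c['fy'],np.ones(len(u))],-1)@c['R']; o=-c['t']@c['R']
    P=o+d*((.1-o[2])/d[:,2])[:,None]; r=cv2.minAreaRect((P[:,:2]*1000).astype(np.float32)); print('slot',n,len(P),P.mean(0).round(4),r)
im=np.hstack([cv2.resize(a['pixels'][210:320,200:310],(400,400),interpolation=2),cv2.resize(b['pixels'][220:330,300:410],(400,400),interpolation=2)])
cv2.imwrite('pics/c1.png',im[:,:,::-1])
```

```text
scene blocktop 1320 mean [ 0.534  -0.257   0.0988] rect [ 516.3 -244.9] [170.7 229.5] 45.2
scene rodtop 112 mean [ 0.5241 -0.2961  0.1705] rect [ 522.6 -295.5] [23.2 25.3] 87.7
scene fidtop 153 mean [ 0.5413 -0.2248  0.144 ] rect [ 550.7 -234.7] [137.3  99.9] 32.8
side blocktop 1100 mean [ 0.5206 -0.2717  0.0996] rect [ 519.7 -290.2] [239.8  70.3] 84.0
side rodtop 120 mean [ 0.5186 -0.2962  0.1708] rect [ 518.9 -293. ] [25.3 23.5] 88.8
side fidtop 141 mean [ 0.5247 -0.2356  0.1443] rect [ 522.6 -249.5] [114.1  30.6] 82.0
grtop S 4635 mean [0.5704 0.1417 0.0991] rect [568.9 149.2] [243.5 204. ] 77.8
grtop D 2511 mean [0.5586 0.1337 0.1002] rect [565.2 151.8] [248.3 200.2] 77.9
slot S 31 [0.529  0.1569 0.1   ] ((528.8766479492188, 155.98219299316406), (57.19409942626953, 5.4452409744262695), 77.71585083007812)
slot D 25 [0.5267 0.1553 0.1   ] ((526.5511474609375, 154.3458251953125), (48.383060455322266, 8.226743698120117), 77.28327178955078)
```

View pics/c1.png

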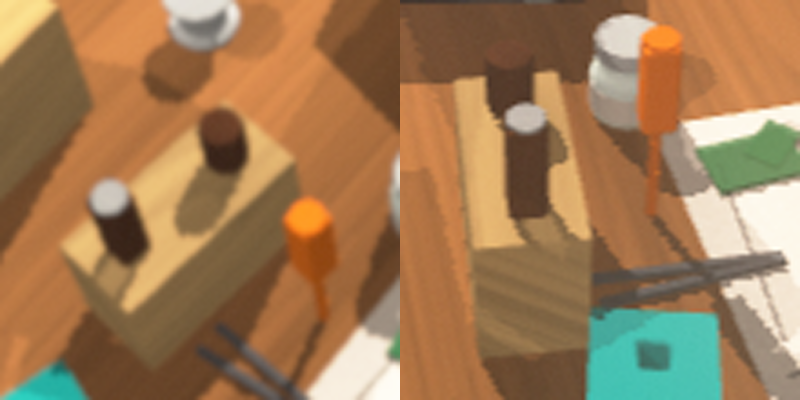

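Check of the choice: the rod is the taller, square, grey-topped tool at world ≈(521,−294.5) mm, in hole_b. The fid is at the +y end. The orange tool and the big and turquoise blocks are excluded. I'm moving above the rod and looking with the wrist camera.

```bash
python3 -m creep '{"translation":[[30,20,30],[65,45,50],[100,70,60],[135,95,60],[165,118,60]],"yaw":[-0.1,-0.2,-0.3,-0.4,-0.45],"gripper":[0,0,0,0,0]}'; python3 -m creep '{"translation":[[35,25,0],[70,50,0],[105,75,0],[117,83,0],[117,83,0]],"yaw":[0,0,0,0,0],"gripper":[0,0,0,0,0]}'
python3 - <<'E'
from h import *
o=ctrl.get_obs(); c=grab('wrist'); save(c,'w1.png'); print(o['ee_pos'],o['eef_rot'],o['force'],c['fx'],c['cx'],c['cy'],c['tool_from_camera'])
for n in('scene','side'):
    c=load(n);W=world(c);p=c['pixels'].astype(int); m=(p[...,0]>180)&(p[...,1]>70)&(p[...,1]<140)&(p[...,2]<60)&(W[...,2]>.08)
    print(n,'orange',m.sum(),np.nanmin(W[m],0),np.nanmax(W[m],0))
    P=W.reshape(-1,3); hs=(np.abs(P[:,2]-.099)<.006)&(np.abs(P[:,0]-.52)<.05)&(np.abs(P[:,1]+.25)<.09); Q=P[hs]; r=cv2.minAreaRect((Q[:,:2]*1000).astype(np.float32)); print('block',r)
E
```

```text
time_s: 0.52
ee_pos: [0.3975, -0.3819, 0.2846]
eef_rot: [-3.142, -0.001, -0.007]
force: [1.0, -1.0, 0.3]
grip_width: 0.0937
time_s: 0.93
ee_pos: [0.5171, -0.2961, 0.2837]
eef_rot: [-3.14, -0.0, -0.002]
force: [0.2, -0.8, 0.0]
grip_width: 0.0941
[ 0.51709887 -0.29605678  0.28372694] [-3.14041402e+00 -2.20543149e-04 -2.43346012e-03] [ 0.21877092 -0.8436561   0.0181392 ] 309.70691628693146 319.204294853609 201.35697219240623 [[-6.00433304e-04 -9.71759994e-01 -2.35970664e-01  6.71320714e-02]
 [ 9.99999791e-01 -6.39842923e-04  9.04374129e-05 -1.42493478e-03]
 [-2.38867619e-04 -2.35970560e-01  9.71760175e-01 -1.60276761e-01]
 [ 0.00000000e+00  0.00000000e+00  0.00000000e+00  1.00000000e+00]]
scene orange 35 [ 0.61285822 -0.23946873  0.14895076] [ 0.63614241 -0.21683972  0.15994358]
block ((526.3273315429688, -249.616455078125), (151.19056701660156, 73.72856903076172), 83.5330581665039)
side orange 234 [ 0.60847475 -0.55687958  0.08860825] [ 0.81901352 -0.2180151   0.15953988]
block ((524.0877075195312, -247.6822052001953), (154.37884521484375, 70.25952911376953), 84.09390258789062)
```

View pics/w1.png

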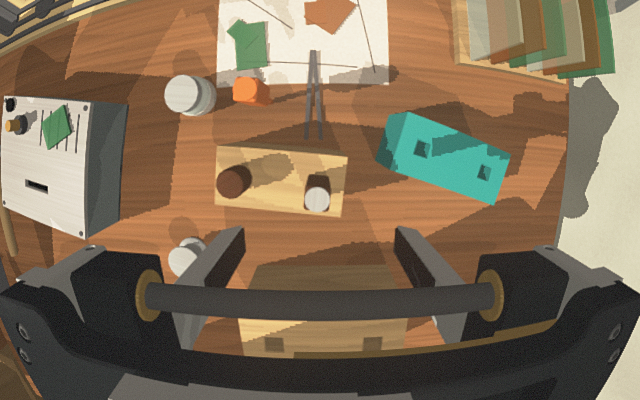

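Wrist view: the block is at (282,180), the rod's pale top at (317,200), the fid at (233,182), the orange decoy at (251,90), and the slot at (37,186). I'm measuring the rod and block yaw from wrist depth.

```bash
cat >> h.py <<'E'
from scipy.spatial.transform import Rotation as Ro
def T_tool(o):
    T=np.eye(4); T[:3,:3]=Ro.from_euler('xyz',o['eef_rot']).as_matrix(); T[:3,3]=o['ee_pos']; return T
def wrays(c,o):
    v,u=np.mgrid[0:400,0:640]; x=(u-c['cx'])/c['fx']; y=(v-c['cy'])/c['fy']; r=np.hypot(x,y)+1e-9
    d=np.stack([np.sin(r)*x/r,np.sin(r)*y/r,np.cos(r)],-1); M=T_tool(o)@c['tool_from_camera']
    return d,M
def wworld(c,o):
    d,M=wrays(c,o); P=d/d[...,2:]*c['depth'][...,None]; W=P@M[:3,:3].T+M[:3,3]; W[c['depth']==0]=np.nan; return W
def rect(P,n):
    r=cv2.minAreaRect((P[:,:2]*1000).astype(np.float32)); print(n,len(P),P.mean(0).round(4),np.round(r[0],1),np.round(r[1],1),round(r[2],2))
E
python3 - <<'E'
from h import *
o=ctrl.get_obs(); c=load('wrist'); W=wworld(c,o)
P=W[165:225,290:345].reshape(-1,3); rect(P[np.abs(P[:,2]-.17)<.008],'rod')
P=W[135:225,205:355].reshape(-1,3); rect(P[np.abs(P[:,2]-.1)<.006],'block'); rect(P[np.abs(P[:,2]-.145)<.004],'fid')
P=W[85:250,0:120].reshape(-1,3); rect(P[np.abs(P[:,2]-.1)<.006],'grtop')
E
```

```text
rod 680 [ 0.5203 -0.2939  0.1718] [ 518.9 -293.9] [24.3 23.7] 85.05
block 5993 [ 0.5267 -0.2524  0.1   ] [ 523.3 -248.8] [151.6  71.8] 83.94
fid 680 [ 0.529  -0.2091  0.1445] [ 526.2 -248.3] [116.4  28.8] 86.47
grtop 10278 [0.5632 0.1264 0.1001] [565.2 150. ] [243.9 201.9] 77.73
```

```bash
python3 -m creep '{"translation":[[3,2,-20],[3,2,-55],[3,2,-90],[3,2,-120],[3,2,-142]],"yaw":[-0.104,-0.104,-0.104,-0.104,-0.104],"gripper":[60,60,60,60,60]}' 35; python3 -m creep '{"translation":[[0,0,0],[0,0,0],[0,0,0],[0,0,0],[0,0,0]],"yaw":[0,0,0,0,0],"gripper":[60,120,255,255,255]}' 35;  python3 -m creep '{"translation":[[0,0,0],[0,0,0],[0,0,0],[0,0,0]],"yaw":[0,0,0,0],"gripper":[255,255,255,255]}' 35
```

```text
time_s: 1.4
ee_pos: [0.5167, -0.2959, 0.1389]
eef_rot: [-3.14, 0.003, -0.109]
force: [0.0, 0.0, 0.9]
grip_width: 0.0723
time_s: 1.82
ee_pos: [0.5172, -0.2964, 0.1406]
eef_rot: [-3.141, 0.001, -0.109]
force: [-0.0, -0.2, 0.8]
grip_width: 0.0484
time_s: 2.15
ee_pos: [0.5173, -0.2964, 0.1409]
eef_rot: [-3.141, 0.0, -0.109]
force: [0.1, 0.5, 4.0]
grip_width: 0.0237
```

```bash
python3 -m creep '{"translation":[[0,0,0],[0,0,10],[0,0,30],[0,0,60],[0,0,95]],"yaw":[0,0,0,0,0],"gripper":[255,255,255,255,255]}' 40; python3 -m creep '{"translation":[[0,0,30],[0,0,65],[0,0,70],[0,0,70],[0,0,70]],"yaw":[0,0,0,0,0],"gripper":[255,255,255,255,255]}'
python3 - <<'E'
from h import *
o=ctrl.get_obs(); c=grab('wrist'); print(o['ee_pos'],o['eef_rot'],o['force'],o['moment'])
s=grab('side'); im=np.hstack([c['pixels'],np.zeros((400,10,3),np.uint8)])[:, :640]; save(s,'d2.png',s=1.25)
W=world(s);
E
```

```text
time_s: 2.57
ee_pos: [0.5167, -0.296, 0.2363]
eef_rot: [-3.14, 0.003, -0.109]
force: [0.9, -0.0, -1.3]
grip_width: 0.0239
time_s: 2.98
ee_pos: [0.5165, -0.2959, 0.3058]
eef_rot: [-3.139, 0.003, -0.109]
force: [0.0, -0.2, -0.1]
grip_width: 0.0238
[ 0.51645643 -0.295862    0.30582484] [-3.1393773   0.00330498 -0.10891086] [ 0.03718427 -0.15035644 -0.13455876] [ 0.02722942  0.02933323 -0.02800797]
```

View pics/d2.png

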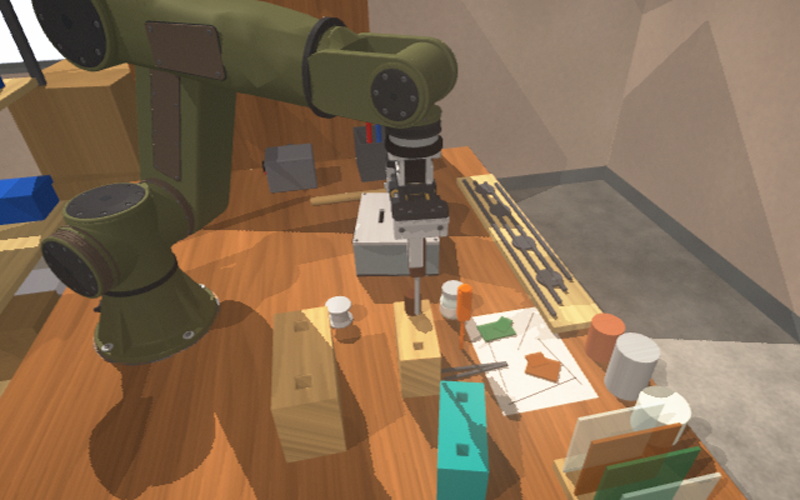

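The rod hangs upright in the jaws and the block is undisturbed. Next I'm carrying it over the slot.

```bash
python3 -m creep '{"translation":[[1,20,0],[2,55,0],[3,95,0],[4,135,0],[5,175,0]],"yaw":[0,0,0,0,0],"gripper":[255,255,255,255,255]}'; python3 -m creep '{"translation":[[1,40,0],[2,80,0],[3,120,0],[4,160,0],[5,195,0]],"yaw":[-0.03,-0.06,-0.1,-0.106,-0.106],"gripper":[255,255,255,255,255]}';  python3 -m creep '{"translation":[[0,40,0],[0,70,-10],[0,80,-30],[0,80,-40],[0,80,-40]],"yaw":[0,0,0,0,0],"gripper":[255,255,255,255,255]}'
python3 - <<'E'
from h import *
o=ctrl.get_obs(); c=grab('wrist'); print(o['ee_pos'],o['eef_rot'],o['force']); np.save('o.npy',np.r_[o['ee_pos'],o['eef_rot']])
save(c,'w2.png',(160,100,480,340),2.5)
E
```

```text
time_s: 3.5
ee_pos: [0.5206, -0.1191, 0.3032]
eef_rot: [-3.138, 0.008, -0.109]
force: [0.5, -0.5, -1.5]
grip_width: 0.0239
time_s: 3.92
ee_pos: [0.5249, 0.0783, 0.3021]
eef_rot: [-3.138, 0.009, -0.216]
force: [0.4, -0.3, -1.4]
grip_width: 0.0241
time_s: 4.33
ee_pos: [0.5238, 0.158, 0.2588]
eef_rot: [-3.141, 0.015, -0.215]
force: [0.6, 0.0, -1.7]
grip_width: 0.0236
[0.52379874 0.15803806 0.25875243] [-3.14108196  0.01466561 -0.21459656] [ 0.55569444  0.03558442 -1.68432011]
```

View pics/w2.png

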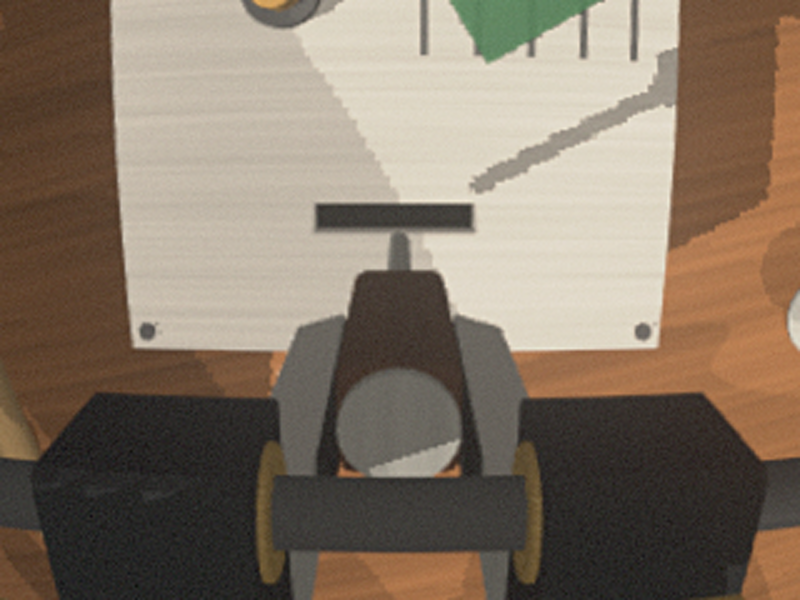

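Wrist crop: the slot is at crop (395,217), i.e. image (318,187). The shank end is at crop (400,232), just in front of it. I'm computing the tip-to-slot offset.

```bash
cat >> h.py <<'E'
def slot_tip(c,o,top=.1):
    d,M=wrays(c,o); D=d@M[:3,:3].T; s=(top-M[2,3])/D[...,2]; G=M[:3,3]+D*s[...,None]
    g=c['pixels'].astype(float).mean(-1); W=wworld(c,o)
    return G,g,W,d,M
E
python3 - <<'E'
from h import *
o=ctrl.get_obs(); c=load('wrist'); print(o['ee_pos'],o['eef_rot'],o['time_s'])
G,g,W,d,M=slot_tip(c,o)
top=W[150:170,250:380]; print('top z',np.nanmedian(top[...,2]))
m=np.zeros_like(g,bool); m[177:196,280:356]=g[177:196,280:356]<90
n,l,st,_=cv2.connectedComponentsWithStats(m.astype(np.uint8)); k=1+st[1:,4].argmax(); print(st[k])
rect(G[l==k],'slot')
for v in (191,192,193,194,195,196,198,200,204,206): print(v,[f"{g[v,u]:.0f}/{c['depth'][v,u]:.3f}" for u in range(314,327)])
print(W[195:208:2,320].round(4));
E
```

```text
[0.52442762 0.15746701 0.26065   ] [-3.14004014  0.01242787 -0.21585374] 4.3833
top z 0.10197773937601662
[287 182  62   9 550]
slot 550 [0.5288 0.1603 0.1   ] [528.7 159.9] [64.6  8.7] 77.6
191 ['105/0.332', '103/0.332', '104/0.332', '105/0.331', '109/0.331', '105/0.332', '103/0.330', '109/0.331', '102/0.330', '106/0.332', '102/0.330', '105/0.332', '102/0.331']
192 ['125/0.326', '128/0.325', '130/0.325', '126/0.327', '115/0.329', '111/0.325', '123/0.328', '129/0.326', '128/0.327', '125/0.326', '127/0.327', '122/0.326', '129/0.326']
193 ['164/0.327', '166/0.326', '141/0.326', '123/0.289', '109/0.287', '105/0.287', '108/0.287', '109/0.290', '141/0.326', '158/0.325', '168/0.325', '162/0.326', '157/0.326']
194 ['182/0.326', '183/0.327', '140/0.327', '112/0.289', '98/0.287', '99/0.287', '90/0.287', '99/0.289', '125/0.326', '166/0.327', '184/0.326', '185/0.325', '183/0.326']
195 ['185/0.327', '178/0.327', '125/0.289', '105/0.284', '95/0.282', '95/0.281', '97/0.282', '92/0.284', '100/0.288', '151/0.325', '183/0.327', '186/0.328', '187/0.327']
196 ['183/0.327', '176/0.326', '125/0.282', '10
[... 262 characters left out ...]
, '190/0.328', '192/0.328']
200 ['182/0.328', '149/0.276', '116/0.268', '101/0.265', '95/0.264', '93/0.263', '95/0.264', '95/0.264', '96/0.269', '118/0.277', '161/0.277', '190/0.329', '188/0.327']
204 ['181/0.330', '135/0.254', '110/0.251', '93/0.248', '95/0.246', '94/0.247', '95/0.248', '90/0.249', '98/0.251', '109/0.255', '156/0.256', '190/0.329', '187/0.329']
206 ['181/0.330', '130/0.251', '106/0.246', '99/0.244', '96/0.243', '91/0.244', '96/0.242', '94/0.244', '92/0.246', '97/0.250', '149/0.252', '193/0.330', '193/0.330']
[[0.5289 0.1571 0.1452]
 [0.5296 0.157  0.1558]
 [0.53   0.1569 0.1648]
 [0.5293 0.157  0.1691]
 [0.5298 0.1569 0.1775]
 [0.5291 0.1571 0.181 ]
 [0.5295 0.157  0.1884]]
```

```bash
python3 -m creep '{"translation":[[-2,-12,-6],[-3.4,-24,-14],[-3.4,-24,-22],[-3.4,-24,-25],[-3.4,-24,-25]],"yaw":[0,0,0,0,0],"gripper":[255,255,255,255,255]}'; python3 -m creep '{"translation":[[0,0,0],[0,0,0]],"yaw":[0,0],"gripper":[255,255]}'
python3 - <<'E'
from h import *
o=ctrl.get_obs(); c=grab('wrist'); print(o['ee_pos'],o['eef_rot'],o['force'])
save(c,'w3.png',(230,140,390,260),5)
G,g,W,d,M=slot_tip(c,o)
m=np.zeros_like(g,bool); m[170:200,275:370]=g[170:200,275:370]<115
n,l,st,_=cv2.connectedComponentsWithStats(m.astype(np.uint8)); k=1+st[1:,4].argmax(); print(st[k]); rect(G[l==k],'slot')
print(W[185:212:2,319].round(4)); print(W[196,300:340:2].round(3)[:,:3])
E
```

```text
time_s: 4.8
ee_pos: [0.521, 0.133, 0.2351]
eef_rot: [-3.14, 0.013, -0.217]
force: [-0.9, -0.3, -1.1]
grip_width: 0.0238
time_s: 4.97
ee_pos: [0.5211, 0.1332, 0.2354]
eef_rot: [-3.14, 0.013, -0.217]
force: [0.6, -0.9, -0.8]
grip_width: 0.0235
[0.52109731 0.13320032 0.23535146] [-3.14014911  0.01307197 -0.21688195] [ 0.57077915 -0.89143024 -0.75888364]
[275 189  52  11 570]
slot 570 [0.526  0.1524 0.1   ] [526.1 152.4] [50.3 10.1] 77.52
[[   nan    nan    nan]
 [0.5289 0.1331 0.0997]
 [0.5238 0.1342 0.0846]
 [0.5217 0.1347 0.0844]
 [0.5263 0.1336 0.1145]
 [0.5258 0.1337 0.1205]
 [0.5264 0.1336 0.1305]
 [0.5267 0.1335 0.1392]
 [0.5262 0.1336 0.1441]
 [0.5264 0.1335 0.1516]
 [0.5259 0.1336 0.1559]
 [0.5265 0.1335 0.164 ]
 [0.5352 0.1315 0.2013]
 [0.5348 0.1316 0.2044]]
[[0.521 0.155 0.084]
 [0.52  0.153 0.084]
 [0.52  0.151 0.085]
 [0.519 0.149 0.084]
 [0.519 0.147 0.086]
 [0.519 0.145 0.084]
 [0.518 0.143 0.085]
 [0.518 0.141 0.084]
 [0.526 0.137 0.121]
 [0.526 0.134 0.126]
 [0.526 0.133 0.125]
 [0.524 0.131 0.119]
 [0.516 0.131 0.085]
 [0.515 0.129 0.084]
 [0.519 0.126 0.101]
 [0.518 0.124 0.101]
 [0.517 0.123 0.1  ]
 [0.517 0.121 0.099]
 [0.517 0.119 0.1  ]
 [0.516 0.117 0.101]]
```

View pics/w3.png

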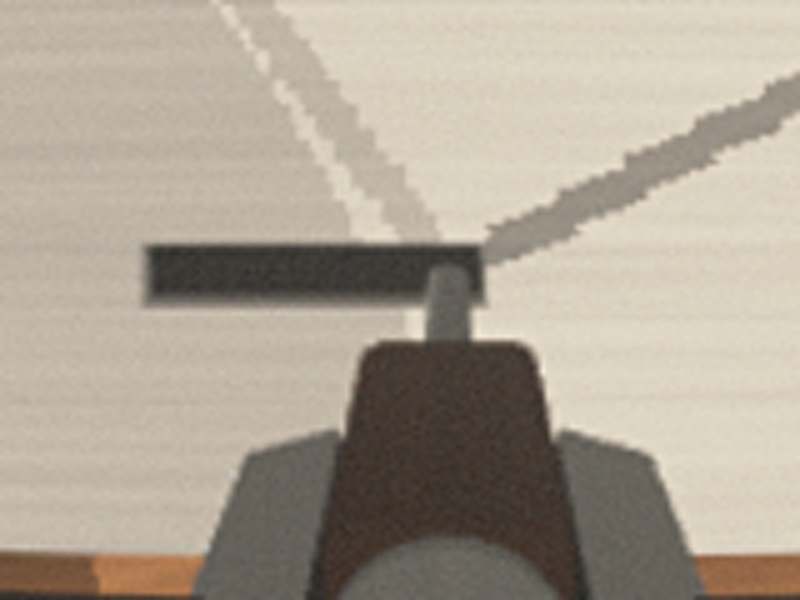

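Run:
```python
from h import *
o=ctrl.get_obs(); c=load('wrist'); 
def pt(u,v,z):
    M=T_tool(o)@c['tool_from_camera']; x=(u-c['cx'])/c['fx'];y=(v-c['cy'])/c['fy'];r=np.hypot(x,y)
    D=M[:3,:3]@np.array([np.sin(r)*x/r,np.sin(r)*y/r,np.cos(r)]); return M[:3,3]+D*(z-M[2,3])/D[2]
cor=np.array([pt(u,v,.1) for u,v in((258.8,188.8),(326.5,188.8),(326.5,200.8),(258.8,200.8))])*1000
s=cor.mean(0); print(cor.round(1),'slot',s.round(1), [np.linalg.norm(cor[i]-cor[(i+1)%4]).round(1) for i in range(4)])
a=-np.radians(12.3); ex=np.array([np.cos(a),np.sin(a)]); ey=np.array([-ex[1],ex[0]])
for z in(.107,.11,.113):
    t=pt(319.6,192.4,z)[:2]*1000-4*ex; print(z,t.round(1),'rel slot x,y',((t-s[:2])@ex).round(1),((t-s[:2])@ey).round(1))
W=wworld(c,o)
print('depth-z along slot',[(int(u),round(float(np.nanmedian(W[192:198,u,2])),4)) for u in range(260,326,4)])
```

```text
[[540.2 191.4 100. ]
 [525.7 126.4 100. ]
 [513.9 128.9 100. ]
 [528.4 194.6 100. ]] slot [527.  160.3 100. ] [np.float64(66.6), np.float64(12.1), np.float64(67.3), np.float64(12.2)]
0.107 [521.2 134.2] rel slot x,y -0.1 -26.7
0.11 [521.9 134.1] rel slot x,y 0.6 -26.7
0.113 [522.6 133.9] rel slot x,y 1.3 -26.7
depth-z along slot [(260, 0.0931), (264, 0.0842), (268, 0.0847), (272, 0.0849), (276, 0.0829), (280, 0.0828), (284, 0.0825), (288, 0.0812), (292, 0.0844), (296, 0.0843), (300, 0.0852), (304, 0.0852), (308, 0.0851), (312, 0.0851), (316, 0.1), (320, 0.1176), (324, 0.0848)]
```

The tip is centred on the slot: +0.5 mm across and −26.7 mm along, and the slot outline measures 67x12. Depth hints at a deck near z≈0.085 with a gap near +10 mm, which I'll confirm by touch. Going in.

```bash
python3 -m creep '{"translation":[[0,0,-5],[0,0,-10],[0,0,-15],[0,0,-19],[0,0,-19]],"yaw":[0,0,0,0,0],"gripper":[255,255,255,255,255]}'; python3 -m creep '{"translation":[[0,0,-1],[0,0,-1]],"yaw":[0,0],"gripper":[255,255]}';python3 -m creep '{"translation":[[0,0,-1],[0,0,-1]],"yaw":[0,0],"gripper":[255,255]}'
```

```text
time_s: 5.43
ee_pos: [0.5207, 0.1332, 0.2152]
eef_rot: [-3.141, 0.015, -0.217]
force: [0.3, 0.0, -0.2]
grip_width: 0.0239
time_s: 5.6
ee_pos: [0.5207, 0.1332, 0.2139]
eef_rot: [-3.141, 0.015, -0.217]
force: [0.4, 0.5, -0.3]
grip_width: 0.0235
time_s: 5.77
ee_pos: [0.5206, 0.1332, 0.2128]
eef_rot: [-3.141, 0.015, -0.217]
force: [-0.3, -1.0, -0.8]
grip_width: 0.0242
```

```bash
python3 -m creep '{"translation":[[0,0,-1],[0,0,-1]],"yaw":[0,0],"gripper":[255,255]}';python3 -m creep '{"translation":[[0,0,-1],[0,0,-1]],"yaw":[0,0],"gripper":[255,255]}'
```

```text
time_s: 5.93
ee_pos: [0.5206, 0.1332, 0.2117]
eef_rot: [-3.141, 0.015, -0.217]
force: [-1.2, -0.3, -1.3]
grip_width: 0.0238
time_s: 6.1
ee_pos: [0.5206, 0.1332, 0.2107]
eef_rot: [-3.141, 0.015, -0.217]
force: [0.9, -0.3, -0.5]
grip_width: 0.0241
```

```bash
python3 -m creep '{"translation":[[0,0,-1],[0,0,-1]],"yaw":[0,0],"gripper":[255,255]}';python3 -m creep '{"translation":[[0,0,-0.5],[0,0,-0.5]],"yaw":[0,0],"gripper":[255,255]}'
```

```text
time_s: 6.27
ee_pos: [0.5208, 0.1332, 0.2104]
eef_rot: [-3.141, 0.014, -0.217]
force: [-1.9, -1.3, 6.2]
grip_width: 0.0237
time_s: 6.43
ee_pos: [0.5208, 0.1332, 0.2104]
eef_rot: [-3.141, 0.014, -0.217]
force: [-1.8, -1.0, 6.6]
grip_width: 0.0234
```

```bash
python3 -m creep '{"translation":[[0,0,-0.5],[0,0,-0.5]],"yaw":[0,0],"gripper":[255,255]}'
```

```text
time_s: 6.6
ee_pos: [0.5207, 0.1332, 0.2104]
eef_rot: [-3.14, 0.014, -0.217]
force: [-3.3, -0.8, 5.8]
grip_width: 0.0241
```

Deck felt at TCP z 0.2104 (tip ≈0.0845), with a stiffness of about 10 N/mm. I'm hopping to +10 mm along the slot and probing 1 mm below deck level.

```bash
python3 -m creep '{"translation":[[0,0,5],[2,9,5],[4.5,21,5],[7.8,36,5],[7.8,36,5]],"yaw":[0,0,0,0,0],"gripper":[255,255,255,255,255]}';python3 -m creep '{"translation":[[0,0,0],[0,0,-2],[0,0,-3.5],[0,0,-4.5],[0,0,-4.5]],"yaw":[0,0,0,0,0],"gripper":[255,255,255,255,255]}'
```

```text
time_s: 7.02
ee_pos: [0.5288, 0.1718, 0.215]
eef_rot: [-3.14, 0.014, -0.215]
force: [-1.2, 0.7, -1.2]
grip_width: 0.0241
time_s: 7.43
ee_pos: [0.5287, 0.1715, 0.2102]
eef_rot: [-3.14, 0.014, -0.215]
force: [0.1, -0.3, -1.1]
grip_width: 0.024
```

```bash
python3 -m creep '{"translation":[[0,0,-1],[0,0,-1]],"yaw":[0,0],"gripper":[255,255]}'
```

```text
time_s: 7.6
ee_pos: [0.5286, 0.1713, 0.2091]
eef_rot: [-3.14, 0.014, -0.216]
force: [0.1, -0.1, -0.8]
grip_width: 0.0238
```

In the gap: below deck level with no contact. I'm shifting 2 mm toward its estimated centre, then going on down.

```bash
python3 -m creep '{"translation":[[-0.4,-2,0],[-0.4,-2,0]],"yaw":[0,0],"gripper":[255,255]}'; python3 -m creep '{"translation":[[0,0,-1],[0,0,-1]],"yaw":[0,0],"gripper":[255,255]}'; python3 -m creep '{"translation":[[0,0,-0.7],[0,0,-0.7]],"yaw":[0,0],"gripper":[255,255]}'
```

```text
time_s: 7.77
ee_pos: [0.5282, 0.1689, 0.2091]
eef_rot: [-3.14, 0.014, -0.216]
force: [-0.1, -0.1, -0.6]
grip_width: 0.0236
time_s: 7.93
ee_pos: [0.5283, 0.1689, 0.2084]
eef_rot: [-3.14, 0.014, -0.216]
force: [-1.2, 0.3, 2.8]
grip_width: 0.0238
time_s: 8.1
ee_pos: [0.5283, 0.1689, 0.208]
eef_rot: [-3.14, 0.014, -0.216]
force: [-1.2, -0.2, 4.7]
grip_width: 0.0237
```

Tab contact at 0.2084, resisting with about 3–5 N. Pressing on gently.

```bash
python3 -m creep '{"translation":[[0,0,-1],[0,0,-1.2]],"yaw":[0,0],"gripper":[255,255]}'; python3 -m creep '{"translation":[[0,0,-1],[0,0,-1.2]],"yaw":[0,0],"gripper":[255,255]}'
```

```text
time_s: 8.27
ee_pos: [0.5283, 0.1689, 0.2069]
eef_rot: [-3.14, 0.013, -0.216]
force: [-1.0, -0.7, 5.1]
grip_width: 0.0241
time_s: 8.43
ee_pos: [0.5283, 0.1689, 0.2057]
eef_rot: [-3.14, 0.013, -0.216]
force: [-0.7, -1.9, 5.2]
grip_width: 0.0238
```

```bash
python3 -m creep '{"translation":[[0,0,-1],[0,0,-1.2]],"yaw":[0,0],"gripper":[255,255]}'; python3 -m creep '{"translation":[[0,0,-1],[0,0,-1.2]],"yaw":[0,0],"gripper":[255,255]}'; python3 -m creep '{"translation":[[0,0,-0.8],[0,0,-0.8]],"yaw":[0,0],"gripper":[255,255]}'
```

```text
time_s: 8.6
ee_pos: [0.5283, 0.1689, 0.2045]
eef_rot: [-3.14, 0.013, -0.216]
force: [-1.6, -0.0, 5.3]
grip_width: 0.0239
time_s: 8.77
ee_pos: [0.5283, 0.1689, 0.2033]
eef_rot: [-3.14, 0.013, -0.216]
force: [-1.4, -0.9, 6.1]
grip_width: 0.0242
time_s: 8.93
ee_pos: [0.5283, 0.1689, 0.2024]
eef_rot: [-3.14, 0.013, -0.216]
force: [-0.8, 0.3, 3.8]
grip_width: 0.0239
```

```bash
python3 -m creep '{"translation":[[0,0,-0.8],[0,0,-0.8],[0,0,-0.8]],"yaw":[0,0,0],"gripper":[255,255,255]}'
python3 - <<'E'
from h import *
s=grab('scene'); d=grab('side')
im=np.hstack([cv2.resize(s['pixels'][120:240,290:410],(400,400)),cv2.resize(d['pixels'][140:240,260:360],(400,400))]); cv2.imwrite('pics/t1.png',im[:,:,::-1])
E
```

```text
time_s: 9.18
ee_pos: [0.5283, 0.1689, 0.2016]
eef_rot: [-3.14, 0.013, -0.216]
force: [-1.5, -0.7, 3.1]
grip_width: 0.024
```

View pics/t1.png

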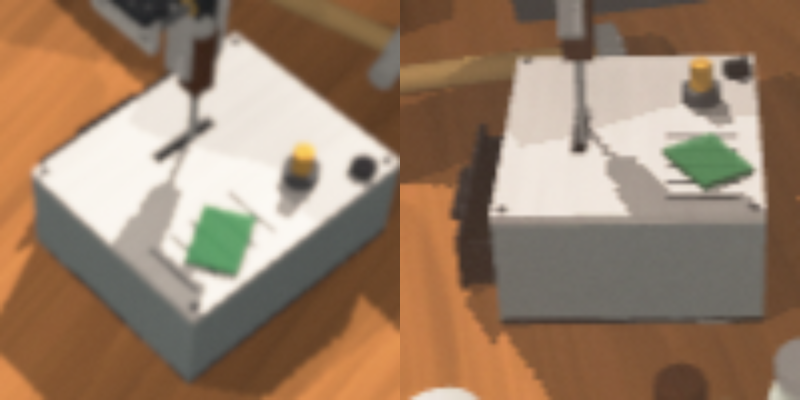

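Force fell to 3 N, and a black strip (the tray) now stands out at the grinder's front, at right-panel (475,200). I'm withdrawing and carrying the rod back.

```bash
python3 -m creep '{"translation":[[0,0,8],[0,0,25],[0,0,50],[0,0,80],[0,0,105]],"yaw":[0,0,0,0,0],"gripper":[255,255,255,255,255]}'; python3 -m creep '{"translation":[[0,-20,0],[-1,-55,0],[-2,-95,0],[-4,-135,0],[-6,-175,0]],"yaw":[0,0,0,0,0],"gripper":[255,255,255,255,255]}'; python3 -m creep '{"translation":[[-1,-40,0],[-2,-80,0],[-3,-120,0],[-4,-160,0],[-4,-190,0]],"yaw":[0.03,0.06,0.1,0.107,0.107],"gripper":[255,255,255,255,255]}'
python3 - <<'E'
from h import *
d=grab('side'); W=world(d); P=W[140:240,250:360].reshape(-1,3)*1000
a=-np.radians(12.3); ex=np.array([np.cos(a),np.sin(a)]); x=(P[:,:2]-[566,150.3])@ex; y=(P[:,:2]-[566,150.3])@[-ex[1],ex[0]]
m=(P[:,2]>15)&(np.abs(y)<110)&(x<-104)&(x>-150); print('tray pts',m.sum(),x[m].min(),np.percentile(P[m,2],[5,95]))
E
```

```text
time_s: 9.7
ee_pos: [0.5282, 0.1689, 0.3086]
eef_rot: [-3.14, 0.013, -0.216]
force: [0.0, -0.4, -0.1]
grip_width: 0.0239
time_s: 10.12
ee_pos: [0.5217, -0.0077, 0.3088]
eef_rot: [-3.14, 0.013, -0.215]
force: [1.3, 0.5, -0.5]
grip_width: 0.0236
time_s: 10.53
ee_pos: [0.517, -0.2005, 0.309]
eef_rot: [-3.14, 0.013, -0.109]
force: [0.8, 0.3, -0.5]
grip_width: 0.0235
tray pts 284 -145.98030704966652 [16.06964423 57.41988752]
```

Depth confirms the tray is out. Hovering over the hole.

```bash
python3 -m creep '{"translation":[[0.5,-30,0],[1,-65,0],[1.5,-95.5,0],[1.5,-95.5,-10],[1.5,-95.5,-30]],"yaw":[0,0,0,0,0],"gripper":[255,255,255,255,255]}'; python3 -m creep '{"translation":[[0,0,-15],[0,0,-33],[0,0,-33],[0,0,-33]],"yaw":[0,0,0,0],"gripper":[255,255,255,255]}'
python3 - <<'E'
from h import *
o=ctrl.get_obs(); c=grab('wrist'); print(o['ee_pos'],o['eef_rot'])
save(c,'w4.png',(230,140,390,260),5)
E
```

```text
time_s: 11.0
ee_pos: [0.5185, -0.3012, 0.2796]
eef_rot: [3.141, 0.011, -0.114]
force: [0.7, 0.6, -0.7]
grip_width: 0.0238
time_s: 11.33
ee_pos: [0.5183, -0.3008, 0.2464]
eef_rot: [-3.141, 0.013, -0.114]
force: [0.3, 0.8, -0.7]
grip_width: 0.0237
[ 0.51833688 -0.3007816   0.24637869] [-3.14138654  0.01263772 -0.11414887]
```

View pics/w4.png

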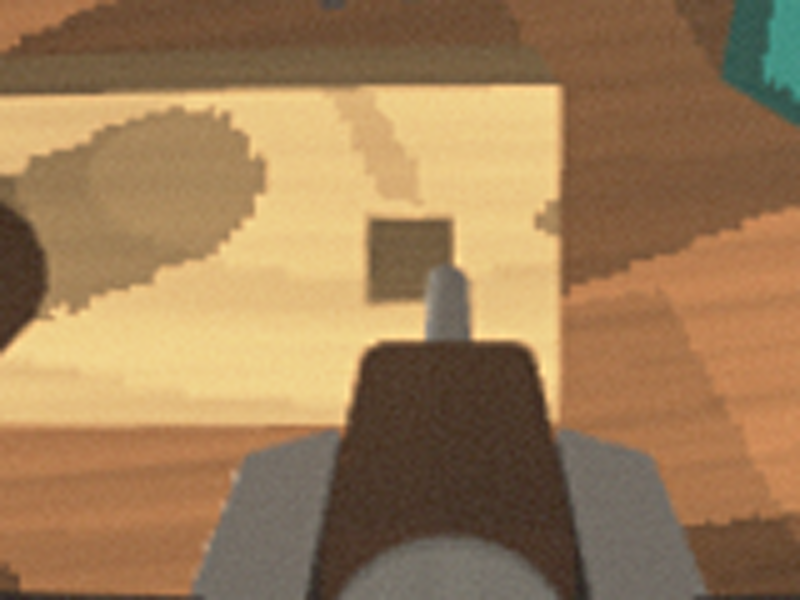

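Hole at crop (410,260), i.e. image (312,192). The shank tip is at crop (447,264), to the right of the hole centre because y overshot by 5 mm. Computing the correction.

Run:
```python
from h import *
o=ctrl.get_obs(); c=load('wrist'); M=T_tool(o)@c['tool_from_camera']
def pt(u,v,z):
    x=(u-c['cx'])/c['fx'];y=(v-c['cy'])/c['fy'];r=np.hypot(x,y)
    D=M[:3,:3]@np.array([np.sin(r)*x/r,np.sin(r)*y/r,np.cos(r)]); return M[:3,3]+D*(z-M[2,3])/D[2]
f=lambda x,y:(230+x/5-.4,140+y/5-.4)
h=np.mean([pt(*f(x,y),.1) for x in(368,453) for y in(218,302)],0)[:2]*1000
t=pt(*f(448,264),o['ee_pos'][2]-.1259)[:2]*1000-4*np.array([np.cos(.106),-np.sin(.106)])
print(h,t,'move',h-t,'yaw',-.106-o['eef_rot'][2])
```

```text
[ 520.48568305 -292.36442117] [ 519.65304214 -299.95708494] move [0.83264091 7.59266377] yaw 0.008153887611670116
```

```bash
python3 -m creep '{"translation":[[0.8,4,0],[0.8,7.5,0],[0.8,7.5,0],[0.8,7.5,0]],"yaw":[0.008,0.008,0.008,0.008],"gripper":[255,255,255,255]}'; python3 -m creep '{"translation":[[0,0,-10],[0,0,-20],[0,0,-30],[0,0,-35],[0,0,-35]],"yaw":[0,0,0,0,0],"gripper":[255,255,255,255,255]}'
```

```text
time_s: 11.72
ee_pos: [0.5197, -0.2932, 0.2481]
eef_rot: [3.14, 0.01, -0.106]
force: [-0.2, -0.1, -0.9]
grip_width: 0.0237
time_s: 12.13
ee_pos: [0.5191, -0.293, 0.211]
eef_rot: [-3.141, 0.013, -0.106]
force: [-0.2, -0.7, -1.1]
grip_width: 0.0241
```

Tip is about 15 mm inside the hole with no contact. Lowering on.

```bash
python3 -m creep '{"translation":[[0,0,-15],[0,0,-30],[0,0,-45],[0,0,-58],[0,0,-62]],"yaw":[0,0,0,0,0],"gripper":[255,255,255,255,255]}'; python3 -m creep '{"translation":[[0,0,-4],[0,0,-4],[0,0,-4]],"yaw":[0,0,0],"gripper":[255,255,255]}'
```

```text
time_s: 12.55
ee_pos: [0.5186, -0.2927, 0.1471]
eef_rot: [-3.14, 0.015, -0.106]
force: [-0.6, 0.2, -0.1]
grip_width: 0.0238
time_s: 12.8
ee_pos: [0.5187, -0.2928, 0.1437]
eef_rot: [-3.14, 0.015, -0.106]
force: [0.5, -0.4, -0.2]
grip_width: 0.0239
```

```bash
python3 -m creep '{"translation":[[0,0,-1.5],[0,0,-1.5]],"yaw":[0,0],"gripper":[255,255]}'; python3 -m creep '{"translation":[[0,0,-1.2],[0,0,-1.2]],"yaw":[0,0],"gripper":[255,255]}'
```

```text
time_s: 12.97
ee_pos: [0.5189, -0.2929, 0.1427]
eef_rot: [-3.141, 0.014, -0.106]
force: [0.4, 0.2, -0.6]
grip_width: 0.0239
time_s: 13.13
ee_pos: [0.519, -0.293, 0.1417]
eef_rot: [-3.141, 0.013, -0.106]
force: [0.5, 0.1, -0.1]
grip_width: 0.0241
```

```bash
python3 -m creep '{"translation":[[0,0,-0.8],[0,0,-0.8],[0,0,-0.8]],"yaw":[0,0,0],"gripper":[255,255,255]}';python3 -m creep '{"translation":[[0,0,-0.5],[0,0,-0.5]],"yaw":[0,0],"gripper":[255,255]}'
```

```text
time_s: 13.38
ee_pos: [0.5191, -0.293, 0.141]
eef_rot: [-3.141, 0.013, -0.106]
force: [-0.3, -0.4, -0.8]
grip_width: 0.0241
time_s: 13.55
ee_pos: [0.5191, -0.293, 0.141]
eef_rot: [-3.141, 0.013, -0.106]
force: [-1.8, 1.3, 5.3]
grip_width: 0.0239
```

Seated (5 N at 0.141, the same height as at pick-up). Releasing and lifting.

```bash
python3 -m creep '{"translation":[[0,0,0],[0,0,0],[0,0,0],[0,0,0],[0,0,0]],"yaw":[0,0,0,0,0],"gripper":[180,140,100,80,80]}';python3 -m creep '{"translation":[[0,0,0],[0,0,0],[0,0,0],[0,0,0]],"yaw":[0,0,0,0],"gripper":[80,80,80,80]}'
```

```text
time_s: 13.97
ee_pos: [0.5191, -0.293, 0.1409]
eef_rot: [-3.141, 0.013, -0.106]
force: [-0.1, -0.2, 0.3]
grip_width: 0.0514
time_s: 14.3
ee_pos: [0.5191, -0.293, 0.1409]
eef_rot: [-3.141, 0.013, -0.106]
force: [-0.1, -0.3, 0.0]
grip_width: 0.0644
```

```bash
python3 -m creep '{"translation":[[0,0,10],[0,0,30],[0,0,60],[0,0,95],[0,0,130]],"yaw":[0,0,0,0,0],"gripper":[80,80,80,80,80]}';python3 -m creep '{"translation":[[-30,0,20],[-65,0,20],[-100,0,20],[-130,0,20],[-130,0,20]],"yaw":[0,0,0,0,0],"gripper":[80,80,80,80,80]}'
python3 - <<'E'
from h import *
o=ctrl.get_obs(); s=grab('scene'); d=grab('side')
im=np.hstack([cv2.resize(s['pixels'][90:350,150:410],(400,400)),cv2.resize(d['pixels'][140:340,230:430],(400,400))]); cv2.imwrite('pics/f1.png',im[:,:,::-1])
for c in(s,d):
    P=world(c).reshape(-1,3); near=np.hypot(P[:,0]-.5205,P[:,1]+.293)<.03
    rect(P[near&(np.abs(P[:,2]-.171)<.006)],'rodtop')
E
```

```text
time_s: 14.72
ee_pos: [0.5188, -0.2928, 0.273]
eef_rot: [-3.141, 0.013, -0.106]
force: [0.7, 0.3, -0.6]
grip_width: 0.0644
time_s: 15.13
ee_pos: [0.3854, -0.2928, 0.2947]
eef_rot: [3.141, 0.012, -0.108]
force: [0.6, -0.0, 0.5]
grip_width: 0.0644
rodtop 110 [ 0.5247 -0.2955  0.1708] [ 523.  -294.5] [22.8 25.7] 82.9
rodtop 113 [ 0.5195 -0.2959  0.1712] [ 520.7 -293.8] [26.4 23. ] 77.71
```

View pics/f1.png

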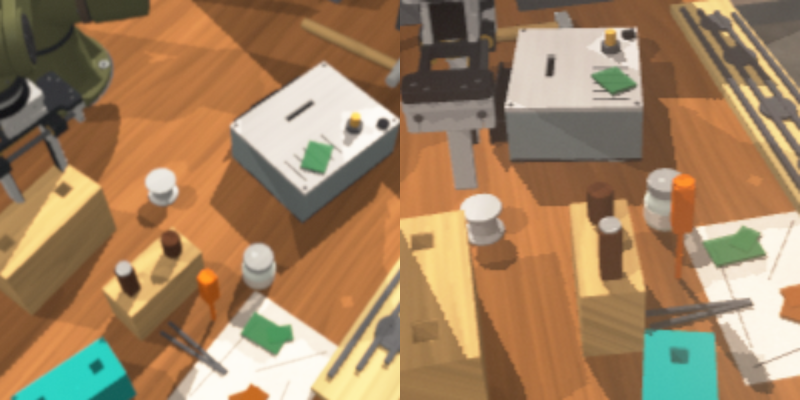

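The rod is upright in its hole at left-panel (126,277) and right-panel (610,247). Its top is at z 0.171, as at the start. The tray is out, the other things are in place and the gripper is clear, so I'm handing in.

```bash
python3 -c "
from station import ctrl
print(ctrl.hand_in())"
```

```text
the job is handed in; nothing more can be done
None
```

The tray is released and the rod is back upright in hole_b. I handed in at about 15 s of the 72 s allowed.

- **Pressing the latch:** I felt the deck at tip height of about 84.5 mm. The gap was about 10 mm from the slot's middle, towards the grinder's +y. I pressed the tab about 7 mm. The highest force read was about 6 N (readings come only at the end of each move), and it fell to about 3 N as the latch let go.
- **Tray:** The side camera's depth shows it out past the grinder's front. I did not measure its travel exactly, because the furthest point seen was about 46 mm and probably includes noise or a lip.
- **Rod:** Its top is at z 0.171 m, as before the job, and within 2–3 mm of where it hung. It rested at the same height as at pick-up. Its yaw read 82.9° in one camera and 77.7° in the other, against about 84° for the block. I put that down to coarse pixels rather than a real turn, but did not check further.
- **Other things:** In the final pictures everything else looks undisturbed, and the gripper is clear.
- **Motion errors:** The tool drifted to about 0.013 rad of pitch, and y overshot about 5 mm above the hole. I corrected the overshoot from the wrist camera before inserting the rod.

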